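# Shut the chip cutter's blade gate and lock it with its ball-lock pin

### The job

The chip cutter has been washed and is ready to be closed up. Swing its blade gate gently shut against its stop; then take the ball-lock pin from the white drainer, find the fork's hole with its nose and set it in, press its button so that the pin slides through fork and gate tongue until its shoulder is fully home, and let go so that the balls lock it. Do not force anything, and leave the other things where they stand.

Things in the scene. Friction and masses are not known exactly. Their poses are not given: they have to be found in the camera images.
- cutter: Brushed aluminium chip cutter, fixed: bed 310 x 122 mm, trough, black pusher, folded lever (to 130 mm high). Origin on the worktop under its gate end; x along the trough away from the gate, z up. End portal 116 mm wide, 106 mm high. Beside it, at y = -73 to -128 mm, a fork of two level lugs, each 8 mm thick and 38 mm wide in x, undersides at z = 41 and 59 mm, open to -x for the gate's tongue.
- fork_hole (a point): Nominal centre of the fork's upright hole on the upper lug's flat top, 67 mm up, at cutter x = -6, y = -98 mm. Fork and true hole (15 mm, 1 mm chamfer, through both lugs) sit up to 6 mm off it along cutter y, either way, new each time (screws in slots, clamped fast); exact in x. A pin nose slid lightly along the lug's top drops in when over it.
- gate (a joint): Hinge angle of the blade gate, rad: 0 shut (tongue in line with the hole); grows as it swings out to the cutter's -x; starts 0.4 to 0.95; rigid stop at -0.004. Friction about 0.2 N m: it stays where left, but fingers dragging on it can draw it open. The shut gate runs from the hinge to the cutter's -y: frame 8 mm thick, 26 to 98 mm high up, to 122 mm from the axis, with blades inside.
- gate_hinge (a point): Point on the gate's upright hinge axis, at cutter x = -6, y = +66 mm, 62 mm up. The axis lies in the gate's middle plane; the outer face is 4 mm from it.
- gate_rim (a point): Point on the outer face of the gate's flat end bar, 114 mm from the hinge axis, 62 mm over the worktop. Push the gate on this face 80 to 108 mm from the axis; from 111 mm on, at 41 to 67 mm height, a boss stands 9 mm proud of it.
- tongue_slot (a point): Centre of the slot on the top of the gate's steel tongue, 164 mm from the hinge axis, 58 mm up. The level tongue (30 mm wide, 8 mm thick, from the boss to 190 mm) enters the fork; its slot, 15 x 29 mm, long along the gate, takes the pin wherever the fork sits.
- pin: Ball-lock pin, 100 g, upright, nose down, in one of the drainer's holes. Origin: centre of the underside of its shoulder disc (34 mm, 4 mm thick); z up to the button. Dark ribbed head, 23 mm across, 4 to 30 mm over the origin: grip there. Below, a 14 mm shank. Home, the shoulder lies on the upper lug; the balls stand out under the lower lug with 2 mm of play and hold it.
- pin_nose (a point): End of the pin's blunt nose, 42 mm below its origin; 11 mm across, tapering to 14 mm over 4 mm. Four 7 mm balls, centred 31.5 mm below the origin, stand 3 mm out while the button is out and will not pass the hole: the nose set in the hole, the pin stands on them by itself with its shoulder 34.7 mm over the lug's top (42 mm: nose still on top of the lug).
- pin_button (a joint): Travel of the button, m: 0 out (balls out, locked), 0.005 fully in. Spring 4 N at first, 9 N fully in; balls in from about 0.004. Closed fingertips pressing it down draw the balls in and drive the pin through the holes with 8 to 12 N. Let go half way, the balls may catch in a gap: press again.
- button_top (a point): Centre of the top of the round button (15 mm across), 37.5 mm over the pin's origin while out. Pin home and button fully in, it is 32.5 mm over the lug's top; there the force rises steeply.
- drainer: White plastic drainer, 74 x 162 mm, fixed; origin under its middle, y along its length. Its top plate, 52 mm up, has two wide holes (27 mm) at y = -38 and +38 mm; the pin's shoulder rests on the plate over one, the reamer over the other. The pin lifts straight out.
- reamer: Wooden citrus reamer, ribbed cone 42 mm wide standing 50 mm over the drainer's plate; origin at the plate. Leave it there.
- tumbler: Glass tumbler, 81 mm wide, 93 mm high, origin under it. Leave it alone.
- salt_shaker: Salt shaker, 44 mm wide, 90 mm high, origin under it. Leave it alone.
- small_bowl: Small bowl, 130 mm wide, 64 mm high, origin under it. Leave it alone.
- peeler: White peeler, 170 x 25 x 18 mm, lying along its x, origin under its middle. Leave it alone.
Not all that is in view belongs to the job. What is shaped like the pin but green is not meant.

How it is judged:
By the outcome, as a careful person would: the job done as asked, in the order asked, and still so for the second after the job is handed in, with the robot touching nothing.
It also fails if it takes over 72 s, if anything falls off the work surface, if the arm or the gripper's body presses on something with over 40 N, if the wrist force passes 120 N, or if a joint passes its speed limit or range.

### The arm

A 6-joint arm with a two-finger parallel gripper is mounted at the origin on a cart in front of the work surface, level with it; the furniture and walls round the work are solid. World frame = base frame: x ahead of the robot, y to its left, z up, the work surface at z = 0. Lengths are in m, angles in rad, forces in N, time in s.
With the tool pointing down it reaches from about 0.35 to 0.975 m from the base axis. Payload 4.9 kg.
Tool frame: the origin (TCP) lies at the very end of the fingers, on their centre line; the grasp point (between the pads) lies 19 mm behind it; z points along the fingers, y is the line along which they close (so a half turn about z gives the same grasp; the last joint's range is limited). The gripper opens to 85 mm and grips with 20 to 120 N. Pads are 22 mm wide; open, the fingers measure 114 mm over their backs; the gripper's body (76 mm by 85 mm) begins 54 mm behind the grasp point. The pads swing forward as they close: fully open they stand 13 mm farther back than shut.
Start: joints at [1.112, 0.053, 1.613, -0, 1.476, -0.119], TCP at [0.208, 0.589, 0.231] pointing down, gripper open.
Joint ranges: [-3.01, 3.01], [-1.01, 2.22], [0.06, 2.58], [-1.02, 4.17], [0.09, 2.62], [-3.14, 3.14]. Speed limits (rad/s): [2.57, 2.57, 3.14, 3.14, 3.14, 3.14].

### API

Orientations are given as a rotation vector (axis times angle).
In Python, from station import get_obs, get_image, finish_job gives the robot as it stands. The module is installed in compiled form; this text tells all that it offers.
- The arm moves only by the tool carry_out, never from a script. Its argument "rows" is a list of rows, each a list of 7 numbers: the turn, a rotation vector about the tool's x, y, z as a fraction of full scale, then the shift along the tool's x, y, z as a fraction of full scale, then the closure, from -1 (fully open) to 1 (shut). A call has 1 to 5 rows; each row is the pose to reach, as a shift and turn from the pose commanded when the call began, along the tool's axes at that moment, turning the shorter way round; what a row does not reach only later rows make up. Full scale, the value 1, is 300 mm for a shift and pi rad for a turn. A row lasts 1/10 s, in which the tool goes at most 50 mm and 8.59 degrees, less where a joint would pass 70% of its speed; a pose out of reach is approached as far as the arm can. A call with a number of a shift or a turn outside -1 to 1 is refused whole. A call with a gripper value outside its range is refused whole. The fingers move at their own pace and stop on an object; "force" is the grip in N (left out, the last holds). Time passes only in rows, so rows that repeat a pose let the fingers close. It gives the time, the measured TCP pose, the force, the opening and the grip force at its end, in the units of the state.
- get_obs(): the state, without advancing time (a new reading comes with each control period).
- get_image(name): name is "scene" or "top" or "wrist"; returns a dict with "img" (480x640x3 uint8, blue, green, red), "mtx" (3x3 intrinsics, pixels), "R" (3x3) and "t" (3): a world point X has camera coordinates R X + t. Camera axes: x right, y down, z forward; pixel columns grow to the right and rows downward; lengths in m; the calibration is good to about 2 mm. A picture is of the moment at which its call begins. There is no depth.
- finish_job(): hands the job in; it is judged then, once.
The state is a dict: "t": time; "q": joint angles; "dq": joint speeds; "effort": joint torques, N m; "tool_pos": TCP position; "tool_rot": TCP orientation; "contact_force": force on the tool from outside, world axes, zero at the start; "wrist_torque": the same for the moment, N m; "opening": finger opening in m; "grip_force": force on a finger pad.
Only numpy, scipy, OpenCV 4.12 (cv2) and the standard library are available. Lean on these libraries where they do the work, as an engineer would, in place of code of your own. Each camera call takes 0.05 s, during which the arm holds its last target. There are 200 camera calls.

## Working session

There is one attempt and no reset: what is moved stays moved. The work goes in short steps, Python scripts to look and compute and a tool call to move; the robot and the scene stay as the last step left them, time stands still between calls to the robot, and variables do not carry over. Pictures are saved under pics/ and viewed, at most 10 in all, crops included, and the job is handed in when it is done.

Besides the shell and the picture viewer there is one more tool, called as name(argument=value, ...), one argument or row to a line, values as JSON. carry_out: Moves the arm, as the interface text tells. Shift numbers are shares of 300 mm and turn numbers shares of pi rad, none past 1 either way. Its arguments: {"type":"object","properties":{"rows":{"type":"array"},"force":{"type":"number"}},"required":["rows"]}

```bash
mkdir -p pics; cat > h.py <<'E'
import numpy as np, cv2
from scipy.spatial.transform import Rotation as Ro
from station import get_obs, get_image, finish_job
def grab(n,f):
    d=get_image(n); cv2.imwrite(f'pics/{f}.png',d['img']); np.savez(f'pics/{f}.npz',mtx=d['mtx'],R=d['R'],t=d['t']); return d
def ray(f,u,v,z):
    d=np.load(f'pics/{f}.npz'); r=d['R'].T@np.linalg.solve(d['mtx'],[u,v,1]); c=-d['R'].T@d['t']
    return c+r*(z-c[2])/r[2]
def proj(f,X):
    d=np.load(f'pics/{f}.npz'); p=d['mtx']@(d['R']@np.array(X,float)+d['t']); return p[:2]/p[2]
def rel(target,rot=None):
    o=get_obs(); R=Ro.from_rotvec(o['tool_rot'])
    s=R.inv().apply(np.array(target)-o['tool_pos'])/0.3
    print('shift',s.round(4), 'turn', None if rot is None else ((R.inv()*rot).as_rotvec()/np.pi).round(4))
E
python3 - <<'E'
from h import *
for n in ('scene','top','wrist'):
    d=grab(n,n+'0'); print(n,(-d['R'].T@d['t']).round(3), d['R'].round(2).tolist())
o=get_obs(); print(o['t'],o['tool_pos'],o['tool_rot'],Ro.from_rotvec(o['tool_rot']).as_matrix().round(3).tolist())
E
```

```text
scene [-0.716  0.709  0.794] [[-0.45, -0.89, 0.02], [-0.42, 0.2, -0.89], [0.79, -0.41, -0.46]]
top [0.362 0.092 1.579] [[-0.0, -1.0, 0.0], [-0.99, 0.0, -0.11], [0.11, -0.01, -0.99]]
wrist [0.131 0.616 0.373] [[0.33, 0.94, -0.0], [0.89, -0.31, 0.32], [0.3, -0.11, -0.95]]
0.15 [0.20808138 0.5888389  0.2303498 ] [-5.31076385e-01 -3.09591749e+00  2.34557223e-03] [[-0.943, 0.333, -0.001], [0.333, 0.943, -0.001], [0.0, -0.002, -1.0]]
```

View pics/top0.png

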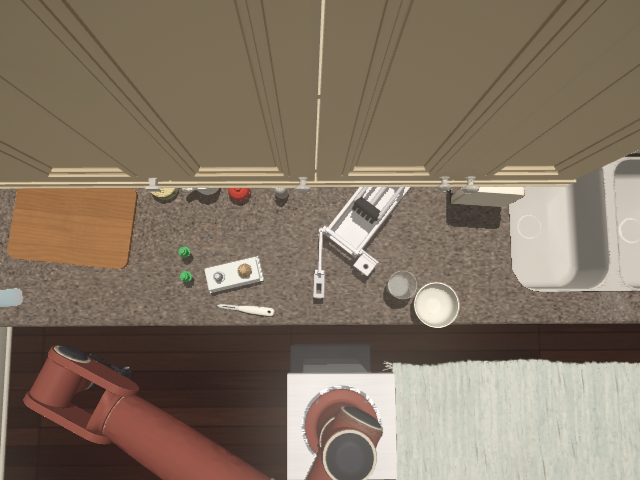

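View pics/scene0.png

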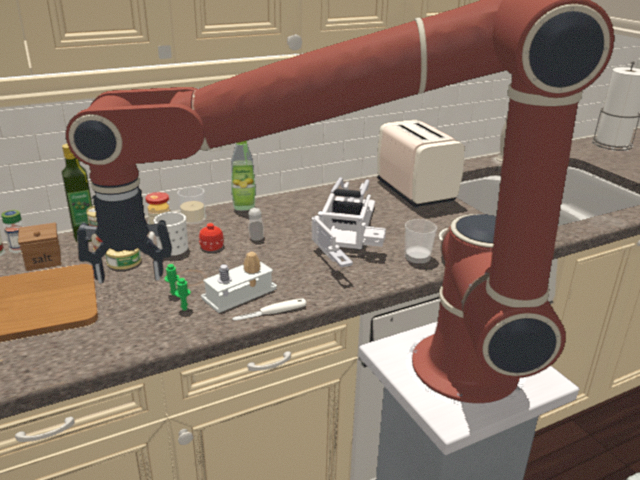

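```bash
python3 - <<'E'
from h import *
im=cv2.imread('pics/top0.png')
a=cv2.resize(im[180:310,300:400],None,fx=6,fy=6,interpolation=cv2.INTER_CUBIC)[:600]
b=cv2.resize(im[240:310,170:280],None,fx=5,fy=5,interpolation=cv2.INTER_CUBIC)
# tile: a 600x600 (rows 180..280) too short -> use scale 4.6
a=cv2.resize(im[182:302,312:412],(500,600),interpolation=cv2.INTER_CUBIC)
b=cv2.resize(im[240:300,205:265],(300,300),interpolation=cv2.INTER_CUBIC)
w=cv2.imread('pics/wrist0.png'); w=cv2.resize(w,(300,225))
o=np.zeros((600,800,3),np.uint8); o[:,:500]=a; o[:300,500:]=b; o[300:525,500:]=w
cv2.imwrite('pics/c1.png',o)
E
```

```text
(no output)
```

View pics/c1.png

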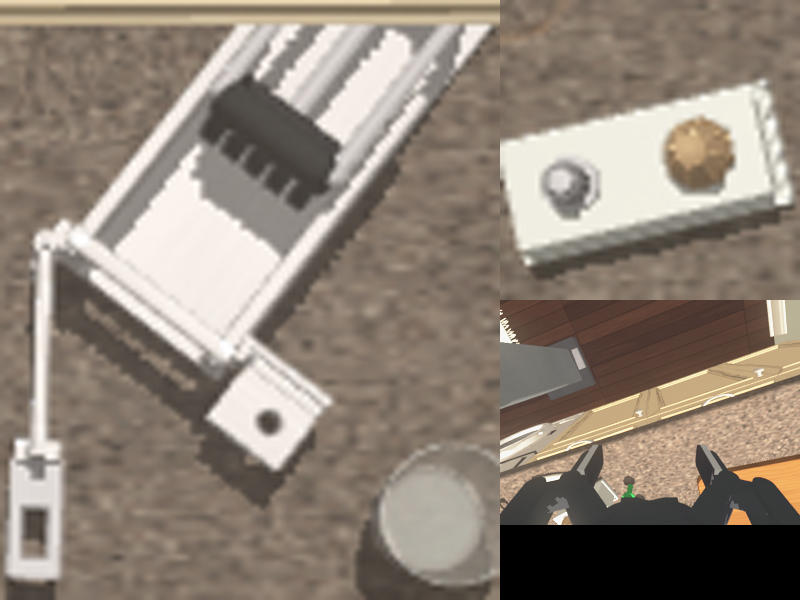

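```bash
cat >> h.py <<'E'
def c1(x,y): return 312+(x+.5)/5-.5,182+(y+.5)/5-.5
E
python3 - <<'E'
from h import *
print(np.load('pics/top0.npz')['mtx'][0,0])
H=ray('top0',*c1(43,242),.102);S=ray('top0',*c1(35,533),.058);F=ray('top0',*c1(268,422),.067)
for n,p in dict(H=H,S=S,F=F).items(): print(n,p.round(4))
for a in (S,F):
  v=(a-H)[:2]; print(np.linalg.norm(v),np.degrees(np.arctan2(v[1],v[0])))
# portal line (top edge z .106) front-edge
for x,y in ((75,232),(235,352)): print(ray('top0',*c1(x,y),.106).round(4))
# pusher rails
a=ray('top0',*c1(85,220),.06);b=ray('top0',*c1(240,28),.06);v=b-a;print('rail',np.degrees(np.arctan2(v[1],v[0])))
for z in (.0895,): print('pin btn',ray('top0',*(205+70/5-.4,240+180/5-.4),z).round(4))
for x,y in((500,145),(768,80),(795,205),(530,268)): print('dr',ray('top0',205+(x-500)/5-.4,240+y/5-.4,.052).round(4))
print('reamer tip',ray('top0',205+(698-500)/5-.4,240+150/5-.4,.09).round(4))
E
```

```text
526.2426610812338
H [0.563  0.0598 0.102 ]
S [0.3998 0.0646 0.058 ]
F [ 0.4627 -0.0698  0.067 ]
0.16318592350563724 178.32539190773954
0.16385316285085558 -127.74066194407133
[0.568  0.0418 0.106 ]
[ 0.4996 -0.0477  0.106 ]
rail -39.02651082126448
pin btn [0.4359 0.3475 0.0895]
dr [0.4582 0.3948 0.052 ]
dr [0.4954 0.2396 0.052 ]
dr [0.4227 0.2235 0.052 ]
dr [0.3871 0.3762 0.052 ]
reamer tip [0.4525 0.2753 0.09  ]
```

carry_out(
  rows=[
    [0, 0, 0, -0.6, -0.53, 0, 1],
    [0, 0, 0, -0.6, -0.53, 0, 1],
    [0, 0, 0, -0.6, -0.53, 0, 1],
    [0, 0, 0, -0.6, -0.53, 0, 1],
    [0, 0, 0, -0.6, -0.53, 0, 1],
  ],
)

```text
t: 0.65
tool_pos: [0.3256, 0.3771, 0.2309]
tool_rot: [0.532, 3.096, -0.001]
contact_force: [0.6, 0.2, 0.5]
opening: 0.0123
grip_force: 0.0
```

```bash
cat >> h.py <<'E'
def down(yaw): # tool y at yaw (deg), z down
    c,s=np.cos(np.radians(yaw)),np.sin(np.radians(yaw))
    return Ro.from_matrix(np.array([[-s,c,0],[c,s,0],[0,0,-1]]))
E
python3 - <<'E'
from h import *
o=get_obs(); print(o['t'],o['tool_pos'],o['opening'],o['q'].round(2) if hasattr(o['q'],'round') else o['q'])
print(Ro.from_rotvec(o['tool_rot']).as_matrix().round(3))
rel([.468,.105,.2],down(88.3))
E
```

```text
0.65 [0.32559224 0.37712711 0.23092841] 0.012271278833438811 [ 0.71 -0.26  1.9  -0.    1.5  -0.52]
[[-0.943  0.334  0.   ]
 [ 0.334  0.943 -0.001]
 [-0.    -0.    -1.   ]]
shift [-0.7502 -0.6966  0.1036] turn [-0.0002  0.     -0.0989]
```

carry_out(
  rows=[
    [0, 0, 0, -0.58, -0.55, 0.1, 1],
    [0, 0, 0, -0.58, -0.55, 0.1, 1],
    [0, 0, 0, -0.58, -0.55, 0.1, 1],
    [0, 0, 0, -0.58, -0.55, 0.1, 1],
    [0, 0, 0, -0.58, -0.55, 0.1, 1],
  ],
)

```text
t: 1.15
tool_pos: [0.4345, 0.1635, 0.2008]
tool_rot: [0.533, 3.096, -0.0]
contact_force: [0.7, 0.8, -0.6]
opening: -0.0002
grip_force: 0.0
```

carry_out(
  rows=[
    [0, 0, -0.05, -0.17, -0.147, 0, 1],
    [0, 0, -0.099, -0.17, -0.147, 0, 1],
    [0, 0, -0.099, -0.17, -0.147, 0, 1],
    [0, 0, -0.099, -0.17, -0.147, 0, 1],
  ],
)

```text
t: 1.55
tool_pos: [0.4672, 0.1071, 0.2009]
tool_rot: [-0.049, -3.14, -0.001]
contact_force: [0.0, -0.0, -0.8]
opening: 0.0
grip_force: 0.0
```

```bash
python3 - <<'E'
from h import *
o=get_obs(); print(o['t'],o['tool_pos'],o['opening'],o['q'],o['contact_force'])
rel([.468,.105,.072],down(88.3))
a=grab('top','top1')['img']; w=grab('wrist','wrist1')['img']
im=np.zeros((600,800,3),np.uint8)
im[:480,:640]=w; 
b=cv2.resize(a[200:300,300:400],(300,300)); im[300:,500:]=b
cv2.imwrite('pics/c2.png',im)
E
```

```text
1.55 [0.46719006 0.1071103  0.20092457] 1.3893559314345165e-05 [ 6.96294508e-02 -2.86961751e-01  1.97525937e+00  5.28987276e-04
  1.45428780e+00 -1.46991064e+00] [ 0.00799579 -0.01675084 -0.84552875]
shift [-0.0034 -0.0071  0.4297] turn [ 0.0001 -0.0003 -0.0005]
```

View pics/c2.png

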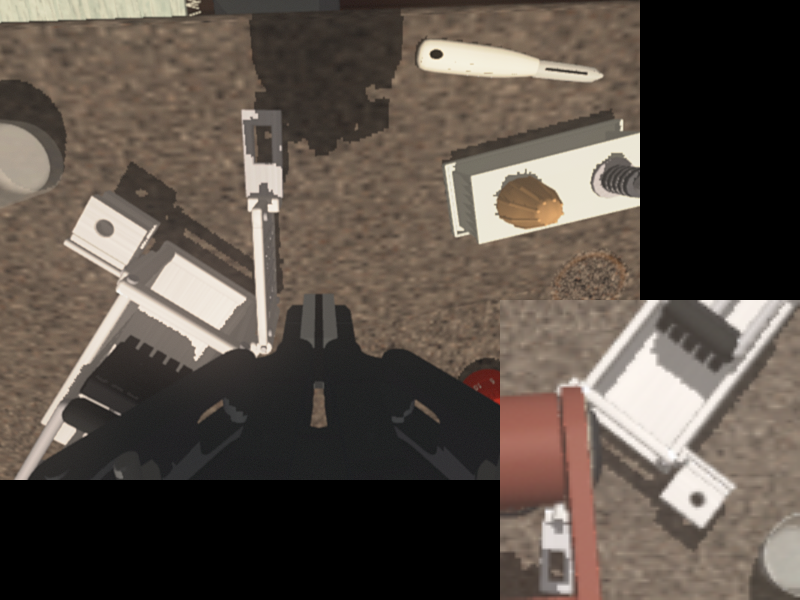

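```bash
python3 - <<'E'
from h import *
for n,p,z in (('hole',(104.5,228.5),.067),('slot',(263.5,145),.058),('hinge',(263,349),.1),('pin shoulder',(613,179),.055),('lugc',(101,195),.067),('lugc',(68,241),.067),('lugc',(159,227),.067)): print(n,ray('wrist1',*p,z).round(4))
print(proj('wrist1',[.467,.1065,.201]))
E
```

```text
hole [ 0.4623 -0.0707  0.067 ]
slot [0.3997 0.0657 0.058 ]
hinge [0.5607 0.0586 0.1   ]
pin shoulder [0.4357 0.3529 0.055 ]
lugc [ 0.4342 -0.0671  0.067 ]
lugc [ 0.4723 -0.104   0.067 ]
lugc [ 0.4623 -0.0251  0.067 ]
[316.52707279 309.63627258]
```

carry_out(
  rows=[
    [0, 0, 0, 0, 0, 0.15, 1],
    [0, 0, 0, 0, 0, 0.3, 1],
    [0, 0, 0, 0, 0, 0.43, 1],
    [0, 0, 0, 0, 0, 0.43, 1],
  ],
)

```text
t: 2.05
tool_pos: [0.4617, 0.108, 0.0662]
tool_rot: [-0.043, -3.128, 0.001]
contact_force: [-0.6, 0.3, -0.0]
opening: -0.0003
grip_force: 0.0
```

```bash
cat >> h.py <<'E'
H=np.array([.562,.059])
def gpose(phi,off,r=.094,z=.072):
    d=lambda a:np.array([np.cos(np.radians(a)),np.sin(np.radians(a))])
    return np.r_[H+r*d(phi)+off*d(phi-90),z],down(phi-90)
def rows(poses,start):
    p0,R0=start
    for p,R in poses: print(((R0.inv()*R).as_rotvec()/np.pi).round(3)[2],(R0.inv().apply(p-p0)/.3).round(3))
E
python3 - <<'E'
from h import *
o=get_obs(); print(o['t'],o['tool_pos'],o['contact_force'])
st=(np.array(o['tool_pos']),Ro.from_rotvec(o['tool_rot']))
offs=[.040,.032,.024,.020,.018]
seq=[gpose(178+3*i,offs[min(i,4)]) for i in range(15)]
for k in range(3):
    print('call'); rows(seq[5*k:5*k+5],st); st=seq[5*k+4]
E
```

```text
2.05 [0.46171211 0.10800014 0.0661835 ] [-0.57905159  0.31145686 -0.0288147 ]
call
0.002 [-0.026 -0.018 -0.02 ]
-0.014 [-0.021 -0.062 -0.02 ]
-0.031 [-0.019 -0.105 -0.02 ]
-0.048 [-0.019 -0.135 -0.019]
-0.064 [-0.019 -0.158 -0.019]
call
-0.017 [ 0.003 -0.016  0.   ]
-0.033 [ 0.005 -0.033  0.   ]
-0.05 [ 0.006 -0.05   0.   ]
-0.067 [ 0.006 -0.066  0.   ]
-0.083 [ 0.005 -0.083  0.   ]
call
-0.017 [ 0.003 -0.016  0.   ]
-0.033 [ 0.005 -0.033  0.   ]
-0.05 [ 0.006 -0.05   0.   ]
-0.067 [ 0.006 -0.066  0.   ]
-0.083 [ 0.005 -0.083  0.   ]
```

carry_out(
  rows=[
    [0, 0, 0, -0.005, -0.018, 0, 1],
    [0, 0, -0.014, 0, -0.06, 0, 1],
    [0, 0, -0.031, 0.001, -0.1, 0, 1],
    [0, 0, -0.048, 0.001, -0.132, 0, 1],
    [0, 0, -0.064, 0.001, -0.155, 0, 1],
  ],
)

```text
t: 2.55
tool_pos: [0.4679, 0.0608, 0.076]
tool_rot: [-0.273, 3.125, 0.001]
contact_force: [-1.4, 2.7, 0.5]
opening: 0.0001
grip_force: 1.1
```

```bash
python3 - <<'E'
from h import *
o=get_obs(); print(o['t'],o['tool_pos'],o['tool_rot'],o['contact_force'],o['dq'])
print(gpose(190,.018)[0])
E
```

```text
2.55 [0.46791184 0.06077712 0.07604442] [-2.72595409e-01  3.12451096e+00  7.42568315e-04] [-1.36850244  2.72048056  0.53340815] [-0.14411834 -0.02941708  0.02590338  0.00338143 -0.0010885  -0.64068545]
[0.4663024  0.06040361 0.072     ]
```

carry_out(
  rows=[
    [0, 0, -0.017, 0.003, -0.016, 0, 1],
    [0, 0, -0.033, 0.005, -0.033, 0, 1],
    [0, 0, -0.05, 0.006, -0.05, 0, 1],
    [0, 0, -0.067, 0.006, -0.066, 0, 1],
    [0, 0, -0.083, 0.005, -0.083, 0, 1],
  ],
)

```text
t: 3.05
tool_pos: [0.4705, 0.0361, 0.076]
tool_rot: [-0.677, 3.063, -0.001]
contact_force: [-2.7, 1.4, 0.2]
opening: -0.0003
grip_force: 1.1
```

carry_out(
  rows=[
    [0, 0, -0.017, 0.003, -0.016, 0, 1],
    [0, 0, -0.033, 0.005, -0.033, 0, 1],
    [0, 0, -0.05, 0.006, -0.05, 0, 1],
    [0, 0, -0.067, 0.006, -0.066, 0, 1],
    [0, 0, -0.083, 0.005, -0.083, 0, 1],
  ],
)

```text
t: 3.55
tool_pos: [0.4796, 0.0127, 0.076]
tool_rot: [-1.07, 2.95, -0.002]
contact_force: [-2.4, 1.3, -0.1]
opening: 0.0
grip_force: 1.1
```

```bash
python3 - <<'E'
from h import *
o=get_obs(); print(o['t'],o['tool_pos'],o['tool_rot'],o['contact_force'],o['q'])
print(gpose(220,.018)[0])
st=gpose(220,.018)
rows([gpose(220+i*2,.018) for i in (1,2,3,4,5)],st)
w=grab('wrist','wrist2')['img']; cv2.imwrite('pics/c3.png',w)
E
```

```text
3.55 [0.47958749 0.01265952 0.07597557] [-1.07009296e+00  2.94950838e+00 -2.49489912e-03] [-2.36673032  1.33461075 -0.07957568] [-1.29136104e-01 -1.51954104e-01  2.08199888e+00  4.37069981e-04
  1.20729508e+00 -2.39615799e+00]
[0.47842165 0.01236676 0.072     ]
-0.011 [ 0.002 -0.011  0.   ]
-0.022 [ 0.003 -0.022  0.   ]
-0.033 [ 0.005 -0.033  0.   ]
-0.044 [ 0.005 -0.044  0.   ]
-0.056 [ 0.006 -0.055  0.   ]
```

View pics/c3.png

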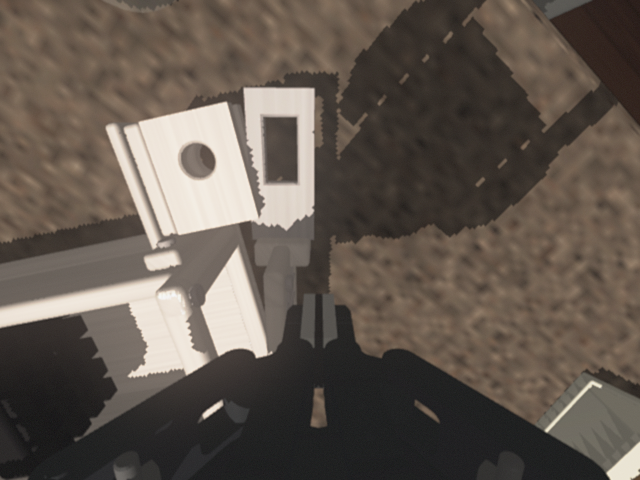

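carry_out(
  rows=[
    [0, 0, -0.011, 0.002, -0.011, 0, 1],
    [0, 0, -0.022, 0.003, -0.022, 0, 1],
    [0, 0, -0.033, 0.005, -0.033, 0, 1],
    [0, 0, -0.044, 0.005, -0.044, 0, 1],
    [0, 0, -0.05, 0.006, -0.049, 0, 1],
  ],
)

```text
t: 4.1
tool_pos: [0.4877, 0.0003, 0.0754]
tool_rot: [-1.295, 2.858, -0.003]
contact_force: [-1.2, 0.8, 1.4]
opening: -0.0004
grip_force: 1.1
```

```bash
python3 - <<'E'
from h import *
print(ray('wrist2',197,160,.067),ray('wrist2',281.5,150,.058))
o=get_obs(); print(o['t'],o['tool_pos'],o['tool_rot'],o['contact_force'])
st=gpose(229,.018)
rows([gpose(229+a,.018) for a in (.5,1,1.5,2,2.5,3)],st)
E
```

```text
[ 0.46136612 -0.07117096  0.067     ] [ 0.43598626 -0.04627029  0.058     ]
4.1 [4.87729837e-01 2.85185227e-04 7.54091653e-02] [-1.29511269  2.85759604 -0.00316494] [-1.16573435  0.75827132  1.37547643]
-0.003 [ 0.001 -0.003  0.   ]
-0.006 [ 0.001 -0.005  0.   ]
-0.008 [ 0.001 -0.008  0.   ]
-0.011 [ 0.002 -0.011  0.   ]
-0.014 [ 0.002 -0.014  0.   ]
-0.017 [ 0.003 -0.016  0.   ]
```

carry_out(
  rows=[
    [0, 0, -0.003, 0.001, -0.003, 0, 1],
    [0, 0, -0.006, 0.001, -0.006, 0, 1],
    [0, 0, -0.01, 0.002, -0.01, 0, 1],
    [0, 0, -0.014, 0.002, -0.014, 0, 1],
    [0, 0, -0.014, 0.002, -0.014, 0, 1],
  ],
)

```text
t: 4.6
tool_pos: [0.4886, -0.0031, 0.0723]
tool_rot: [1.359, -2.832, 0.0]
contact_force: [-0.8, 1.1, 0.7]
opening: -0.0002
grip_force: 0.6
```

carry_out(
  rows=[
    [0, 0, -0.003, 0.0, -0.003, 0, 1],
    [0, 0, -0.005, 0.001, -0.005, 0, 1],
    [0, 0, -0.005, 0.001, -0.006, 0, 1],
  ],
)

```text
t: 4.9
tool_pos: [0.4896, -0.0043, 0.0722]
tool_rot: [1.381, -2.821, -0.0]
contact_force: [-1.1, 1.2, 0.8]
opening: 0.0004
grip_force: 1.0
```

carry_out(
  rows=[
    [0, 0, 0, 0, -0.003, 0, 1],
    [0, 0, 0, 0, -0.006, 0, 1],
    [0, 0, 0, 0, -0.006, 0, 1],
  ],
)

```text
t: 5.2
tool_pos: [0.4905, -0.0051, 0.0722]
tool_rot: [1.381, -2.82, -0.003]
contact_force: [-4.2, 3.9, 3.1]
opening: -0.0002
grip_force: 2.5
```

carry_out(
  rows=[
    [0, 0, 0, 0, -0.003, 0, 1],
    [0, 0, 0, 0, -0.005, 0, 1],
    [0, 0, 0, 0, -0.005, 0, 1],
  ],
)

```text
t: 5.5
tool_pos: [0.4905, -0.0051, 0.0721]
tool_rot: [1.38, -2.818, -0.008]
contact_force: [-8.5, 6.2, 7.6]
opening: 0.0002
grip_force: 5.5
```

```bash
python3 - <<'E'
from h import *
o=get_obs(); print(o['t'],o['tool_pos'],o['tool_rot'],o['contact_force'],o['wrist_torque'])
w=grab('wrist','wrist3')['img']; cv2.imwrite('pics/c4.png',w)
E
```

```text
5.5 [ 0.49054198 -0.00511942  0.07213616] [ 1.37989203 -2.8184577  -0.00762962] [-8.46222138  6.16245146  7.57056972] [0.88144656 1.3070326  0.02104886]
```

View pics/c4.png

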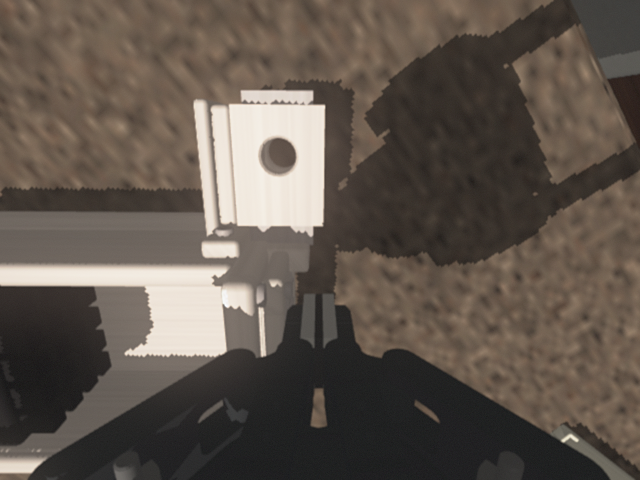

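carry_out(
  rows=[
    [0, 0, 0, 0, 0.02, 0, 1],
    [0, 0, 0, 0, 0.06, 0, 1],
    [0, 0, 0, 0, 0.16, 0, 1],
    [0, 0, 0, 0, 0.2, -0.1, 1],
    [0, 0, 0, 0, 0.2, -0.24, 1],
  ],
)

```text
t: 6.05
tool_pos: [0.441, 0.0316, 0.1415]
tool_rot: [1.381, -2.815, -0.005]
contact_force: [1.6, 0.9, 0.6]
opening: -0.0001
grip_force: 0.0
```

carry_out(
  rows=[
    [0, 0, 0.045, 0, 0.1, -0.12, 0],
    [0, 0, 0.09, 0, 0.25, -0.2, 0],
    [0, 0, 0.135, 0, 0.4, -0.2, 0],
    [0, 0, 0.18, 0, 0.55, -0.2, 0],
    [0, 0, 0.225, 0, 0.65, -0.2, 0],
  ],
)

```text
t: 6.55
tool_pos: [0.2901, 0.1504, 0.2044]
tool_rot: [-0.319, 3.123, 0.0]
contact_force: [0.7, 0.3, 0.1]
opening: 0.0427
grip_force: 0.0
```

```bash
python3 - <<'E'
from h import *
print('hole3',ray('wrist3',278,156,.067), 'lug corners',[ray('wrist3',u,v,.067).round(4) for u,v in((231,104),(325,104),(324,226),(236,225))])
o=get_obs(); print(o['t'],o['tool_pos'],o['tool_rot'],o['opening'],o['q'])
rel([.434,.345,.2],down(13.5))
E
```

```text
hole3 [ 0.46143608 -0.07101811  0.067     ] lug corners [array([ 0.4632, -0.0979,  0.067 ]), array([ 0.4337, -0.075 ,  0.067 ]), array([ 0.4648, -0.0352,  0.067 ]), array([ 0.4953, -0.0596,  0.067 ])]
6.55 [0.29006857 0.15036768 0.20436847] [-3.18669373e-01  3.12299467e+00  3.90966255e-04] 0.042704095493060056 [ 2.49239539e-01 -7.70201741e-01  2.28300596e+00 -1.03916753e-04
  1.62639610e+00 -1.52493814e+00]
shift [-0.6009  0.5385  0.016 ] turn [0.0006 0.0006 0.4897]
```

carry_out(
  rows=[
    [0, 0, 0.045, -0.12, 0.108, 0, 0],
    [0, 0, 0.09, -0.24, 0.216, 0, 0],
    [0, 0, 0.135, -0.36, 0.324, 0, 0],
    [0, 0, 0.18, -0.48, 0.432, 0, 0],
    [0, 0, 0.225, -0.6, 0.54, 0, 0],
  ],
)

```text
t: 7.05
tool_pos: [0.4347, 0.3472, 0.2041]
tool_rot: [0.782, 3.042, 0.0]
contact_force: [0.5, -0.3, 0.5]
opening: 0.0426
grip_force: 0.0
```

carry_out(
  rows=[
    [0, 0, 0.045, 0, 0, 0, 0],
    [0, 0, 0.09, 0, 0, 0, 0],
    [0, 0, 0.135, 0, 0, 0, 0],
    [0, 0, 0.18, 0, 0, 0, 0],
    [0, 0, 0.225, 0, 0, 0, 0],
  ],
)

```text
t: 7.55
tool_pos: [0.4339, 0.3453, 0.2041]
tool_rot: [1.787, 2.583, 0.0]
contact_force: [0.4, 0.5, 0.4]
opening: 0.0428
grip_force: 0.0
```

carry_out(
  rows=[
    [0, 0, 0.04, 0, 0, 0, 0],
    [0, 0, 0.04, 0, 0, 0, 0],
    [0, 0, 0.04, 0, 0, 0, 0],
  ],
)

```text
t: 7.85
tool_pos: [0.4339, 0.3453, 0.2043]
tool_rot: [1.936, 2.474, 0.0]
contact_force: [-0.7, -0.2, 0.0]
opening: 0.0426
grip_force: 0.0
```

```bash
python3 - <<'E'
from h import *
o=get_obs(); print(o['t'],o['tool_pos'],o['tool_rot'],o['opening'],o['q'])
rel([.434,.345,.2],down(13.5))
w=grab('wrist','wrist4')['img'];s=grab('scene','scene4')['img'];t=grab('top','top4')['img']
print(proj('wrist4',[.434,.345,.0895]))
im=np.zeros((600,800,3),np.uint8); im[:480,:640]=w
im[360:,480:]=cv2.resize(t[182:302,312:472],(320,240),interpolation=cv2.INTER_CUBIC)
cv2.imwrite('pics/c5.png',im)
E
```

```text
7.85 [0.43394622 0.34527003 0.20428908] [1.93563439e+00 2.47403595e+00 4.17585005e-04] 0.0426473754895201 [ 5.37985623e-01 -9.74897046e-02  1.80611130e+00 -2.13441315e-04
  1.43260428e+00  2.95026363e-01]
shift [-0.0009 -0.      0.0143] turn [0.0001 0.     0.0023]
[317.63566505 235.11431058]
```

View pics/c5.png

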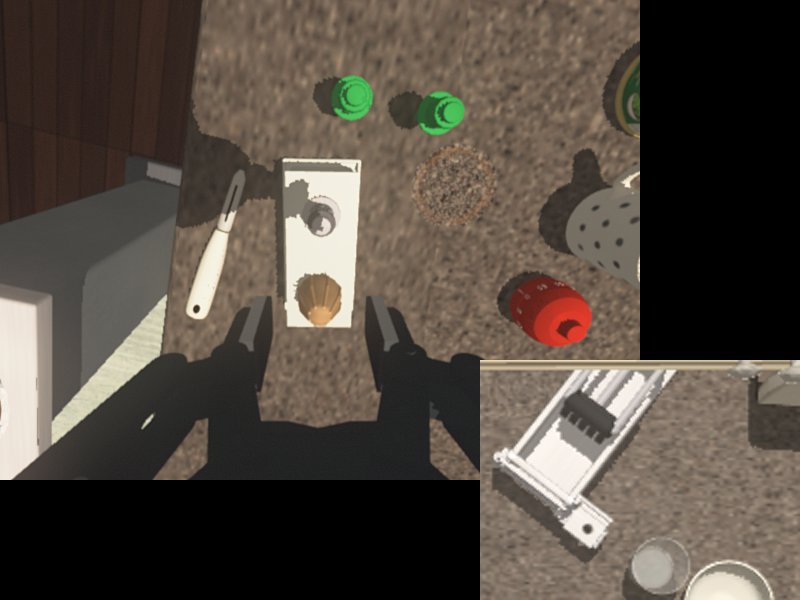

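```bash
python3 - <<'E'
from h import *
im=cv2.imread('pics/wrist4.png')
cv2.imwrite('pics/c6.png',cv2.resize(im[180:260,270:370],None,fx=6,fy=6,interpolation=cv2.INTER_CUBIC))
E
```

```text
(no output)
```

View pics/c6.png

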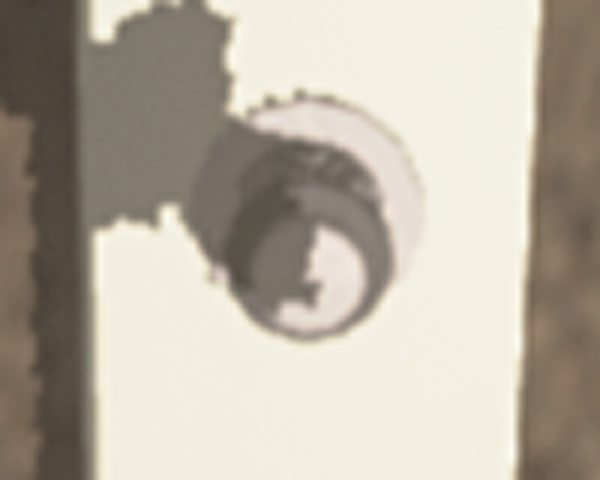

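```bash
python3 - <<'E'
from h import *
a=ray('wrist4',320.8,215.2,.056);b=ray('wrist4',321.5,224.2,.0895);c=ray('wrist4',321.0,223.1,.082)
print(a,b,c)
P=np.mean([a,b,c],0)[:2]; print(P); rel([*P,.062],down(13.5))
E
```

```text
[0.4348565  0.35278116 0.056     ] [0.43476962 0.3543048  0.0895    ] [0.43475576 0.35302453 0.082     ]
[0.43479396 0.35337016]
shift [0.0256 0.0087 0.4743] turn [0.0001 0.     0.0019]
```

```bash
python3 - <<'E'
from h import *
for x,y in((70,178),(76,184)):
  for z in (.056,.0895): print(x,z,ray('top0',205+x/5-.4,240+y/5-.4,z).round(4))
for X in ([.4348,.3534],[.434,.349]):
  for z in (.056,.0895): print(X,z,'top',((proj('top0',[*X,z])-[205,240]+.4)*5).round(1),'scene',proj('scene0',[*X,z]).round(1))
s=cv2.imread('pics/scene0.png')[250:310,195:275]; t=cv2.imread('pics/top0.png')[262:292,200:240]
o=np.zeros((600,800,3),np.uint8)
o[:600]=cv2.resize(s,(800,600),interpolation=cv2.INTER_CUBIC); o[360:,480:]=cv2.resize(t,(320,240),interpolation=cv2.INTER_CUBIC)
cv2.imwrite('pics/c7.png',o)
E
```

```text
70 0.056 [0.4387 0.3532 0.056 ]
70 0.0895 [0.437  0.3475 0.0895]
76 0.056 [0.4352 0.3497 0.056 ]
76 0.0895 [0.4336 0.3441 0.0895]
[0.4348, 0.3534] 0.056 top [ 69.6 184.7] scene [223.4 279.1]
[0.4348, 0.3534] 0.0895 top [ 59.5 181.9] scene [222.6 266.5]
[0.434, 0.349] 0.056 top [ 77.2 186.1] scene [225.3 278.9]
[0.434, 0.349] 0.0895 top [ 67.3 183.3] scene [224.6 266.3]
```

View pics/c7.png

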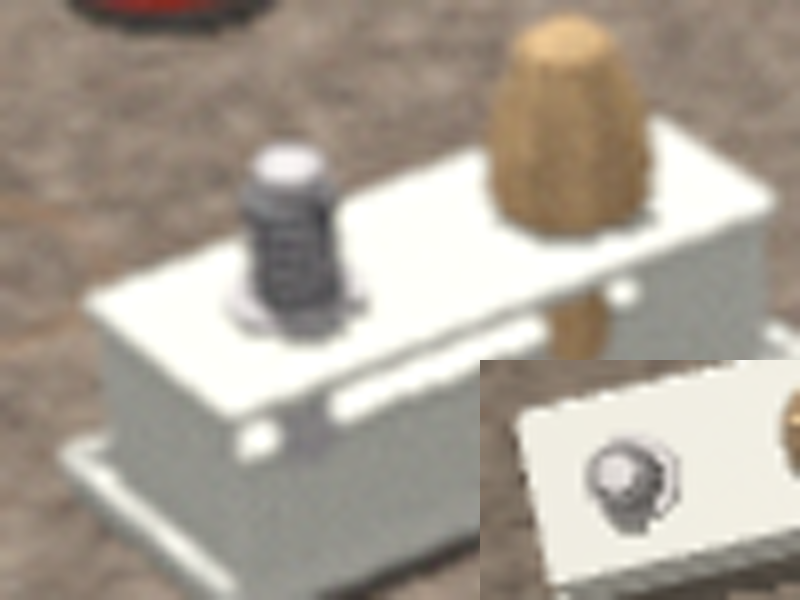

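carry_out(
  rows=[
    [0, 0, 0, 0.026, 0.009, 0.12, 0],
    [0, 0, 0, 0.026, 0.009, 0.25, 0],
    [0, 0, 0, 0.026, 0.009, 0.37, 0],
    [0, 0, 0, 0.026, 0.009, 0.45, 0],
    [0, 0, 0, 0.026, 0.009, 0.481, 0],
  ],
)

```text
t: 8.5
tool_pos: [0.4329, 0.3523, 0.0566]
tool_rot: [-1.937, -2.471, 0.008]
contact_force: [-0.8, -0.0, 0.2]
opening: 0.0425
grip_force: 0.0
```

carry_out(
  rows=[
    [0, 0, 0, 0, 0, 0, 0],
    [0, 0, 0, 0, 0, 0, 0.2],
    [0, 0, 0, 0, 0, 0, 0.4],
    [0, 0, 0, 0, 0, 0, 0.6],
    [0, 0, 0, 0, 0, 0, 0.8],
  ],
  force=30,
)

```text
t: 9.0
tool_pos: [0.4361, 0.3543, 0.0623]
tool_rot: [1.938, 2.471, 0.005]
contact_force: [-2.0, -0.7, 6.5]
opening: 0.0218
grip_force: 29.7
```

carry_out(
  rows=[
    [0, 0, 0, 0, 0, 0, 1],
    [0, 0, 0, 0, 0, 0, 1],
    [0, 0, 0, 0, 0, 0, 1],
  ],
)

```text
t: 9.3
tool_pos: [0.4361, 0.3544, 0.0623]
tool_rot: [1.938, 2.471, 0.005]
contact_force: [-1.9, -0.4, 6.2]
opening: 0.0218
grip_force: 29.7
```

carry_out(
  rows=[
    [0, 0, 0, 0, 0, -0.04, 1],
    [0, 0, 0, 0, 0, -0.12, 1],
    [0, 0, 0, 0, 0, -0.26, 1],
    [0, 0, 0, 0, 0, -0.4, 1],
    [0, 0, 0, 0, 0, -0.5, 1],
  ],
)

```text
t: 9.8
tool_pos: [0.4356, 0.3539, 0.2139]
tool_rot: [1.938, 2.471, 0.006]
contact_force: [0.9, 0.5, -1.0]
opening: 0.0218
grip_force: 29.6
```

carry_out(
  rows=[
    [0, 0, 0, 0, 0, 0, 1],
    [0, 0, 0, 0, 0, 0, 1],
  ],
)

```text
t: 10.0
tool_pos: [0.4351, 0.3536, 0.2108]
tool_rot: [1.939, 2.471, 0.002]
contact_force: [1.0, -0.1, -3.0]
opening: 0.0221
grip_force: 29.7
```

```bash
python3 - <<'E'
from h import *
o=get_obs(); print(o['t'],o['tool_pos'],o['tool_rot'],o['opening'],o['contact_force'])
rel([.462,-.0705,.2],down(13.5))
a=grab('wrist','wrist8')['img'];s=grab('scene','scene8')['img']; t=grab('top','top8')['img']
p=np.array(o['tool_pos']);print('tcp px',proj('scene8',p),proj('scene8',p-[0,0,.0523]),proj('wrist8',p-[0,0,.0523]))
u,v=proj('scene8',p).astype(int)
im=np.zeros((600,800,3),np.uint8); im[:480,:640]=a
im[240:,440:]=cv2.resize(s[v-40:v+40,u-40:u+40],(360,360),interpolation=cv2.INTER_CUBIC); print(u,v)
cv2.imwrite('pics/c8.png',im)
E
```

```text
10.0 [0.43507043 0.35358065 0.21076187] [1.93871613e+00 2.47127000e+00 2.24642405e-03] 0.02213263772800384 [ 0.9515849  -0.05270645 -3.01188845]
shift [-1.3943 -0.2494  0.0349] turn [ 0.0005 -0.0001  0.0015]
tcp px [219.4261059  218.46808931] [220.77667969 239.67551734] [317.43123003 266.05314659]
219 218
```

View pics/c8.png

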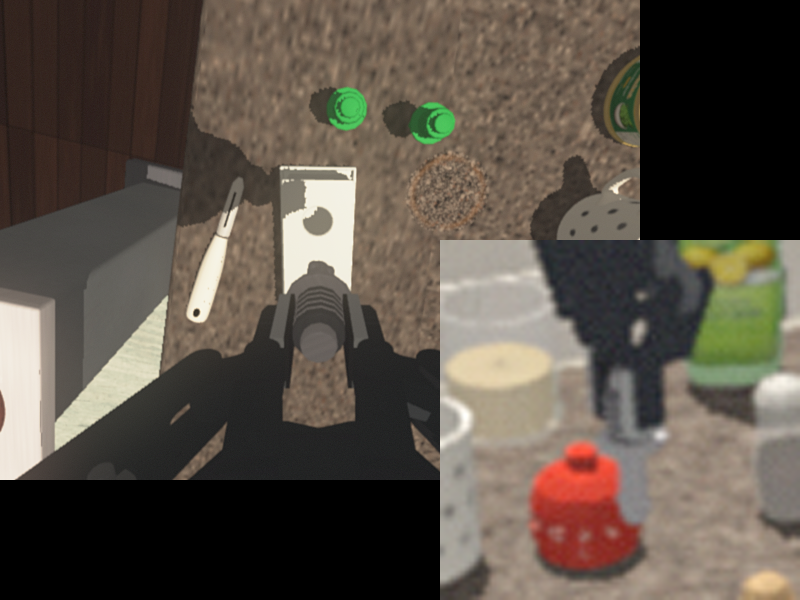

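carry_out(
  rows=[
    [0, 0, 0, -0.1, -0.018, 0, 1],
    [0, 0, 0, -0.25, -0.045, 0, 1],
    [0, 0, 0, -0.41, -0.073, 0, 1],
    [0, 0, 0, -0.56, -0.1, 0, 1],
    [0, 0, 0, -0.7, -0.125, 0, 1],
  ],
)

```text
t: 10.65
tool_pos: [0.4473, 0.1387, 0.2079]
tool_rot: [-1.938, -2.47, 0.004]
contact_force: [0.4, -0.5, -1.0]
opening: 0.0219
grip_force: 29.7
```

carry_out(
  rows=[
    [0, 0, 0, -0.15, -0.027, 0, 1],
    [0, 0, 0, -0.31, -0.055, 0, 1],
    [0, 0, 0, -0.46, -0.083, 0, 1],
    [0, 0, 0, -0.6, -0.108, 0, 1],
    [0, 0, 0, -0.694, -0.125, 0, 1],
  ],
)

```text
t: 11.15
tool_pos: [0.4605, -0.0728, 0.208]
tool_rot: [-1.94, -2.467, 0.002]
contact_force: [1.3, 0.5, -1.0]
opening: 0.0214
grip_force: 29.7
```

carry_out(
  rows=[
    [0, 0, 0, 0, 0, 0, 1],
    [0, 0, 0, 0, 0, 0, 1],
    [0, 0, 0, 0, 0, 0, 1],
  ],
)

```text
t: 11.45
tool_pos: [0.4611, -0.0696, 0.2089]
tool_rot: [-1.937, -2.471, 0.001]
contact_force: [0.1, 0.4, -1.3]
opening: 0.0213
grip_force: 29.7
```

```bash
python3 - <<'E'
from h import *
o=get_obs(); print(o['t'],o['tool_pos'],o['tool_rot'],o['opening'],o['contact_force'])
rel([.462,-.0705,.135],down(13.5))
E
```

```text
11.45 [ 0.46111697 -0.06958742  0.20891179] [-1.93674481e+00 -2.47096323e+00  6.00420198e-04] 0.021268375147024808 [ 0.07847375  0.43189084 -1.25405745]
shift [-0.004   0.0025  0.2464] turn [-0.0005 -0.0004  0.0018]
```

```bash
cat >> h.py <<'E'
def hole(f):
    g=cv2.cvtColor(cv2.imread(f'pics/{f}.png'),cv2.COLOR_BGR2GRAY)
    u0,v0=proj(f,[.462,-.0705,.067]).astype(int); print('pred',u0,v0)
    w=g[v0-30:v0+31,u0-30:u0+31]
    _,b=cv2.threshold(w,0,255,cv2.THRESH_OTSU+cv2.THRESH_BINARY_INV)
    n,l,s,c=cv2.connectedComponentsWithStats(b)
    for i in range(1,n):
        if s[i,4]>60: print(s[i],(c[i]+[u0-30,v0-30]).round(1),ray(f,*(c[i]+[u0-30,v0-30]),.067).round(4))
    print('\n'.join(''.join('#' if x<110 else ('+' if x<170 else '.') for x in r) for r in w[::2,::1]))
E
python3 - <<'E'
from h import *
o=get_obs();grab('wrist','wrist9'); p=np.array(o['tool_pos'])
print('nose px',proj('wrist9',p-[0,0,.0523])); hole('wrist9')
E
```

```text
nose px [317.69957614 266.1473775 ]
pred 318 226
[  0   0  34  30 584] [299.8 206.3] [ 0.4423 -0.0571  0.067 ]
[ 22  23  18  17 223] [318.5 226.8] [ 0.4618 -0.0707  0.067 ]
[  0  37  25  24 262] [295.1 248.8] [ 0.4468 -0.095   0.067 ]
#################################++........................+#
##############################++..........................+##
###############+###########+++............................+##
##############++######+##++.................................+
##############+#####+#++.....................................
######################+......................................
###############+####++#++....................................
############+####+++++#+.....................................
#########++####+++++++++.....................................
#######+####++#+#+++++++.....................................
##########+#+##+.............................................
##+####++++++................................................
####+++...................+#######++.........................
#+.....................+#############+.....................
[... 356 characters left out ...]
..................
##+..........................................................
###++........................................................
#####++......................................................
#######+....................................................+
########++................................................+++
##########++...........................................+++...
+###########+.......................................+++......
+############++..................................+++.........
##############+++..............................+++.........++
#+++#############++++++....................++++.........+++#+
#++#####################+................+++.........++++++++
```

carry_out(
  rows=[
    [0, 0, 0, -0.003, 0.002, 0.1, 1],
    [0, 0, 0, -0.003, 0.002, 0.2, 1],
    [0, 0, 0, -0.003, 0.002, 0.26, 1],
    [0, 0, 0, -0.003, 0.002, 0.28, 1],
    [0, 0, 0, -0.003, 0.002, 0.28, 1],
  ],
)

```text
t: 12.0
tool_pos: [0.4618, -0.0703, 0.1251]
tool_rot: [-1.936, -2.472, 0.001]
contact_force: [0.1, 0.1, -1.7]
opening: 0.0218
grip_force: 29.7
```

carry_out(
  rows=[
    [0, 0, 0, 0, 0, 0, 1],
    [0, 0, 0, 0, 0, 0, 1],
    [0, 0, 0, 0, 0, 0, 1],
  ],
)

```text
t: 12.3
tool_pos: [0.4633, -0.0714, 0.1274]
tool_rot: [1.938, 2.47, 0.001]
contact_force: [1.0, -0.3, -1.5]
opening: 0.0215
grip_force: 29.7
```

```bash
python3 - <<'E'
from h import *
o=get_obs();print(o['tool_pos'],o['contact_force']);grab('wrist','wrist10'); p=np.array(o['tool_pos'])
print('nose px',proj('wrist10',p-[0,0,.0523])); hole('wrist10'); rel([.4618,-.0707,.117])
E
```

```text
[ 0.46327999 -0.0714174   0.12739583] [ 0.95222329 -0.34873304 -1.50108307]
nose px [317.4176941  265.91918922]
pred 315 259
[   0    0   61   61 3425] [313.6 258.1] [ 0.4605 -0.0702  0.067 ]
######################+.....+####################+#+######+#+
######################+++++##################+##++######++###
############################################+#######+#+######
############################################+######+#####+###
#######################################+########+########+###
#########################################################++++
###########################################+##########+++++++
####################################################++++++++#
################################################+++++++++++++
###############################################++++++++++#+##
############################################+++++++++++#+####
##########################################++++++++++######++#
##########################################++++++++#####++++++
###########################################++++######++++++++
########################################
[... 355 characters left out ...]
#########################+............
#################################################+...........
..+##############################################............
...++############################################+...........
.....++#####+######################################++........
#+.....++###+#########################################++.....
###+.....+###############################################+...
####++++####################################################+
#############################################################
#############################################################
#############################################################
shift [ 0.0033 -0.0036  0.0337] turn None
```

carry_out(
  rows=[
    [0, 0, 0, 0.002, -0.002, 0.01, 1],
    [0, 0, 0, 0.002, -0.002, 0.02, 1],
    [0, 0, 0, 0.002, -0.002, 0.028, 1],
    [0, 0, 0, 0.002, -0.002, 0.028, 1],
  ],
)

```text
t: 12.75
tool_pos: [0.4612, -0.0707, 0.1169]
tool_rot: [-1.938, -2.471, 0.001]
contact_force: [0.6, -0.1, -0.5]
opening: 0.0218
grip_force: 29.7
```

carry_out(
  rows=[
    [0, 0, 0, 0, 0, 0.006, 1],
    [0, 0, 0, 0, 0, 0.012, 1],
    [0, 0, 0, 0, 0, 0.012, 1],
  ],
)

```text
t: 13.05
tool_pos: [0.4614, -0.0706, 0.1137]
tool_rot: [-1.939, -2.471, 0.0]
contact_force: [-1.0, 0.4, -1.6]
opening: 0.0219
grip_force: 29.8
```

carry_out(
  rows=[
    [0, 0, 0, 0, 0, 0.004, 1],
    [0, 0, 0, 0, 0, 0.008, 1],
    [0, 0, 0, 0, 0, 0.008, 1],
  ],
)

```text
t: 13.35
tool_pos: [0.4617, -0.0708, 0.112]
tool_rot: [-1.939, -2.472, 0.0]
contact_force: [-1.6, 1.6, 3.0]
opening: 0.0216
grip_force: 30.1
```

carry_out(
  rows=[
    [0, 0, 0, 0, 0, 0, 1],
    [0, 0, 0, 0, 0, 0.004, 1],
    [0, 0, 0, 0, 0, 0.004, 1],
  ],
)

```text
t: 13.65
tool_pos: [0.462, -0.071, 0.1119]
tool_rot: [1.939, 2.471, -0.0]
contact_force: [-5.2, 1.2, 8.8]
opening: 0.0215
grip_force: 30.8
```

carry_out(
  rows=[
    [0, 0, 0, 0, -0.003, -0.006, 1],
    [0, 0, 0, 0, -0.003, -0.006, 1],
    [0, 0, 0, 0, -0.003, -0.006, 0.6],
    [0, 0, 0, 0, -0.003, -0.006, 0.4],
    [0, 0, 0, 0, -0.003, -0.006, 0.2],
  ],
)

```text
t: 14.15
tool_pos: [0.461, -0.0712, 0.1123]
tool_rot: [1.939, 2.471, -0.0]
contact_force: [0.7, -0.1, 0.2]
opening: 0.0341
grip_force: 0.0
```

carry_out(
  rows=[
    [0, 0, 0, 0, 0, 0, 0],
    [0, 0, 0, 0, 0, 0, 0],
    [0, 0, 0, 0, 0, 0, 0],
    [0, 0, 0, 0, 0, 0, 0],
  ],
)

```text
t: 14.55
tool_pos: [0.4609, -0.071, 0.1122]
tool_rot: [1.939, 2.472, 0.0]
contact_force: [0.9, 0.3, 0.6]
opening: 0.0426
grip_force: 0.0
```

carry_out(
  rows=[
    [0, 0, 0, 0, 0, -0.06, 0],
    [0, 0, 0, 0, 0, -0.15, 0],
    [0, 0, 0, 0, 0, -0.25, 0],
    [0, 0, 0, 0, 0, -0.32, 0],
    [0, 0, 0, 0, 0, -0.32, 0],
  ],
)

```text
t: 15.05
tool_pos: [0.4629, -0.0717, 0.2123]
tool_rot: [1.935, 2.466, 0.004]
contact_force: [0.6, 0.0, 0.3]
opening: 0.0425
grip_force: 0.0
```

```bash
cat >> h.py <<'E'
def asc(f,c,n=30,sx=1,sy=2):
    g=cv2.cvtColor(cv2.imread(f'pics/{f}.png'),cv2.COLOR_BGR2GRAY); u,v=np.array(c).astype(int)
    print(u,v); print('\n'.join(''.join('#%*+-. '[min(6,x//37)] for x in r) for r in g[v-n:v+n+1:sy,u-n:u+n+1:sx]))
E
python3 - <<'E'
from h import *
o=get_obs();print(o['tool_pos'],o['contact_force'],o['opening'],o['q']);grab('wrist','wrist11');grab('top','top11')
for z in (.067,.1017,.132,.1392): print(z,proj('wrist11',[.4618,-.0707,z]),proj('top11',[.4618,-.0707,z]))
asc('wrist11',proj('wrist11',[.4618,-.0707,.132]),40)
E
```

```text
[ 0.46288029 -0.07166608  0.21229955] [0.63395536 0.04157159 0.33975397] 0.04251483174293126 [-3.12680185e-01 -3.31025480e-01  1.99070155e+00 -1.64610307e-05
  1.47451352e+00 -5.53070769e-01]
0.067 [315.70936726 222.07829452] [365.52390703 266.29701047]
0.1017 [315.69281923 234.44171699] [366.83525623 265.47834981]
0.132 [315.67462465 248.03532704] [368.03135854 264.73163651]
0.1392 [315.66963563 251.76273678] [368.32292518 264.54961471]
315 248
%%%%%%%%%%%%%%%%**************+***********+-                             ..-+++**
***%%%%%%%%%%***************+********++++++++-                             .+****
****%%%%%%%************+************++++****+-                              .-+**
*****%%%%%**********************************+-..                              .+*
******%%%%************************************+-..                             .-
***********************************************++++-..                           
*************************************************+......                        .
*************************************************-......-.                  
[... 2011 characters left out ...]
*******++++*********************************
*++******************************************++**********************************
++++*****************************************************************************
**++*****************************************************************************
**++******************+********************************++++**********************
*+++******************+++*******++++******************+++++++**++++*****+++******
*+++******************+++********++********************+++++**+++++**************
+++*******************+++*******************************+++****+++**********+++**
+++****************************************************++++**********************
```

carry_out(
  rows=[
    [0, 0, 0, 0, 0, 0, 1],
    [0, 0, 0, 0, 0, 0, 1],
    [0, 0, 0, 0, 0, 0, 1],
    [0, 0, 0, 0, 0, 0, 1],
    [0, 0, 0, 0, 0, 0, 1],
  ],
)

```text
t: 15.65
tool_pos: [0.4607, -0.0709, 0.2079]
tool_rot: [-1.939, -2.471, 0.0]
contact_force: [0.4, 0.5, -0.1]
opening: 0.0
grip_force: 0.0
```

carry_out(
  rows=[
    [0, 0, 0, 0, 0, 0.07, 1],
    [0, 0, 0, 0, 0, 0.13, 1],
    [0, 0, 0, 0, 0, 0.18, 1],
    [0, 0, 0, 0, 0, 0.19, 1],
    [0, 0, 0, 0, 0, 0.19, 1],
  ],
)

```text
t: 16.15
tool_pos: [0.4605, -0.0709, 0.1507]
tool_rot: [-1.938, -2.471, 0.001]
contact_force: [0.4, 0.5, 0.0]
opening: -0.0002
grip_force: 0.0
```

```bash
python3 - <<'E'
from h import *
o=get_obs();print(o['t'],o['tool_pos'],o['contact_force'],o['opening']); rel([.4617,-.0708,.139],down(13.5))
E
```

```text
16.15 [ 0.46052342 -0.07092198  0.1507224 ] [0.43920946 0.54120844 0.02493083] -0.00017397356158265607
shift [-0.0006  0.0039  0.0391] turn [-0.0003 -0.0002  0.0015]
```

carry_out(
  rows=[
    [0, 0, 0, 0, 0.004, 0.02, 1],
    [0, 0, 0, 0, 0.004, 0.035, 1],
    [0, 0, 0, 0, 0.004, 0.045, 1],
    [0, 0, 0, 0, 0.004, 0.052, 1],
    [0, 0, 0, 0, 0.004, 0.056, 1],
  ],
)

```text
t: 16.65
tool_pos: [0.4638, -0.0712, 0.137]
tool_rot: [1.937, 2.468, 0.003]
contact_force: [-0.9, 0.4, 9.5]
opening: -0.0001
grip_force: 4.5
```

carry_out(
  rows=[
    [0, 0, 0, 0, 0, 0.005, 1],
    [0, 0, 0, 0, 0, 0.01, 1],
    [0, 0, 0, 0, 0, 0.01, 1],
  ],
)

```text
t: 16.95
tool_pos: [0.4624, -0.0708, 0.132]
tool_rot: [1.938, 2.471, 0.001]
contact_force: [-0.4, 0.2, 0.0]
opening: 0.0001
grip_force: 0.0
```

carry_out(
  rows=[
    [0, 0, 0, 0, 0, 0.008, 1],
    [0, 0, 0, 0, 0, 0.016, 1],
    [0, 0, 0, 0, 0, 0.024, 1],
    [0, 0, 0, 0, 0, 0.032, 1],
  ],
)

```text
t: 17.35
tool_pos: [0.4618, -0.0707, 0.1214]
tool_rot: [-1.939, -2.471, 0.0]
contact_force: [-0.7, 0.4, 1.4]
opening: 0.0001
grip_force: 0.5
```

carry_out(
  rows=[
    [0, 0, 0, 0, 0, 0.007, 1],
    [0, 0, 0, 0, 0, 0.014, 1],
    [0, 0, 0, 0, 0, 0.021, 1],
    [0, 0, 0, 0, 0, 0.021, 1],
  ],
)

```text
t: 17.75
tool_pos: [0.4616, -0.0706, 0.115]
tool_rot: [-1.939, -2.471, 0.001]
contact_force: [-0.5, 0.5, 0.5]
opening: 0.0001
grip_force: 0.2
```

carry_out(
  rows=[
    [0, 0, 0, 0, 0, 0.007, 1],
    [0, 0, 0, 0, 0, 0.014, 1],
    [0, 0, 0, 0, 0, 0.014, 1],
  ],
)

```text
t: 18.05
tool_pos: [0.4618, -0.0706, 0.111]
tool_rot: [-1.939, -2.471, 0.0]
contact_force: [-1.0, 0.2, 1.0]
opening: 0.0003
grip_force: 0.5
```

carry_out(
  rows=[
    [0, 0, 0, 0, 0, 0.006, 1],
    [0, 0, 0, 0, 0, 0.012, 1],
    [0, 0, 0, 0, 0, 0.012, 1],
  ],
)

```text
t: 18.35
tool_pos: [0.4618, -0.0706, 0.1074]
tool_rot: [-1.939, -2.471, 0.0]
contact_force: [0.4, 0.7, 2.1]
opening: -0.0001
grip_force: 0.7
```

carry_out(
  rows=[
    [0, 0, 0, 0, 0, 0.006, 1],
    [0, 0, 0, 0, 0, 0.012, 1],
    [0, 0, 0, 0, 0, 0.012, 1],
  ],
)

```text
t: 18.65
tool_pos: [0.4621, -0.0707, 0.1042]
tool_rot: [1.939, 2.472, 0.0]
contact_force: [-0.5, 1.1, 4.4]
opening: -0.0002
grip_force: 2.1
```

carry_out(
  rows=[
    [0, 0, 0, 0, 0, 0.005, 1],
    [0, 0, 0, 0, 0, 0.01, 1],
    [0, 0, 0, 0, 0, 0.01, 1],
  ],
)

```text
t: 18.95
tool_pos: [0.4622, -0.0706, 0.1016]
tool_rot: [1.939, 2.472, 0.001]
contact_force: [-1.5, 2.5, 6.8]
opening: -0.0002
grip_force: 3.4
```

carry_out(
  rows=[
    [0, 0, 0, 0, 0, 0.004, 1],
    [0, 0, 0, 0, 0, 0.007, 1],
    [0, 0, 0, 0, 0, 0.007, 1],
  ],
)

```text
t: 19.25
tool_pos: [0.4622, -0.0707, 0.0999]
tool_rot: [-1.939, -2.472, -0.0]
contact_force: [-3.3, 1.9, 7.9]
opening: -0.0004
grip_force: 4.3
```

carry_out(
  rows=[
    [0, 0, 0, 0, 0, 0.003, 1],
    [0, 0, 0, 0, 0, 0.006, 1],
    [0, 0, 0, 0, 0, 0.006, 1],
  ],
)

```text
t: 19.55
tool_pos: [0.4625, -0.0707, 0.0995]
tool_rot: [1.939, 2.472, 0.0]
contact_force: [-5.8, 4.2, 15.4]
opening: -0.0001
grip_force: 7.6
```

carry_out(
  rows=[
    [0, 0, 0, 0, 0, 0.003, 1],
    [0, 0, 0, 0, 0, 0.004, 1],
    [0, 0, 0, 0, 0, 0.004, 1],
  ],
)

```text
t: 19.85
tool_pos: [0.4628, -0.0708, 0.0994]
tool_rot: [1.939, 2.472, 0.0]
contact_force: [-8.3, 4.6, 21.2]
opening: 0.0001
grip_force: 10.4
```

carry_out(
  rows=[
    [0, 0, 0, 0, 0, -0.015, 1],
    [0, 0, 0, 0, 0, -0.04, 1],
    [0, 0, 0, 0, 0, -0.14, 1],
    [0, 0, 0, 0, 0, -0.28, 1],
    [0, 0, 0, 0, 0, -0.4, 1],
  ],
)

```text
t: 20.35
tool_pos: [0.4616, -0.0709, 0.2168]
tool_rot: [-1.939, -2.471, 0.002]
contact_force: [1.2, -0.2, 0.3]
opening: -0.0005
grip_force: 0.0
```

carry_out(
  rows=[
    [0, 0, 0, 0.1, 0, 0, 1],
    [0, 0, 0, 0.2, 0, 0, 1],
    [0, 0, 0, 0.2, 0, 0, 1],
    [0, 0, 0, 0.2, 0, 0, 1],
  ],
)

```text
t: 20.75
tool_pos: [0.4474, -0.0124, 0.2153]
tool_rot: [1.938, 2.473, -0.002]
contact_force: [0.5, 0.5, 0.2]
opening: -0.0001
grip_force: 0.0
```

```bash
python3 - <<'E'
from h import *
o=get_obs();print(o['t'],o['tool_pos'],o['contact_force']);grab('wrist','wrist12');grab('top','top12');grab('scene','scene12')
for z in (.067,.071,.097,.1045): print(z,proj('wrist12',[.4618,-.0707,z]),proj('scene12',[.4618,-.0707,z]))
asc('wrist12',proj('wrist12',[.4618,-.0707,.09]),44)
E
```

```text
20.75 [ 0.44741413 -0.01241369  0.2153372 ] [0.47480599 0.47029555 0.19147918]
0.067 [317.88820367 285.34350061] [375.20542541 233.95711134]
0.071 [317.88192855 287.27691696] [375.29982189 232.59469375]
0.097 [317.83718659 301.06228507] [375.91882598 223.66065195]
0.1045 [317.82284857 305.47994664] [376.09915234 221.05801445]
317 297
****%%%%%%%%%%%%%%%%%%%%%%%%%%%%%%%%%%%%%%*****+++++***+-. .+-.....  .+*****++++++++++***
******%%%%%%%%%%%%%%%%%%%%%%%%%%%%%%%%%******++++***+-.     .--.. ....-+*****++++++*****+
++*%%%%%%%%%%%%%%%%%%%%%%%%%%%%%%%%%%*****++++***+-..         .--.... .+*******++**+*****
+++***%%%%%%%%%%%%%%%%%%%%%%%%%%%%*****++++***++-.              ---. .-+**********+*****+
++++***%%%%%%%%%%%%%%%%%%%%%%%%*****++++***++-.                  .--..--+*********+**++-.
*********%%%%%%%%%%%%%%%%%%%******++++***+-.                       .-+..--+*******+++++--
**********%%%%%%%%%%%%%%%%*****+++****+-..                          .--..-++++*****++***+
************%%%%%%%%%%%*****++++***+-..                               .--.....---+**+++--
**************%%%%%%*****++++***++-.      ..
[... 2585 characters left out ...]
%%%%%%%%%**************%%%%%%%%**************%%%%%%%%%%%%%%%%******+++
----++*+++*%%%%%%%%%%%%%%%%%**************%%%%%%%%**************%%%%%%%%%%%%%%%%*******++
----++++++*%%%%%%%%%%%%%%%%%*************%%%%%%%%%**************%%%%%%%%%%%%%%%%%********
-----+++++*%%%%%%%%%%%%%%%%%*************%%%%%%%%%**************%%%%%%%%%%%%%%%%%********
-----+++++%%%%%%%%%%%%%%%%%%*************%%%%%%%%%**************%%%%%%%%%%%%%%%%%%*******
------+++*%%%%%%%%%%%%%%%%%%*************%%%%%%%%%**************%%%%%%%%%%%%%%%%%%*******
-----++++*%%%%%%%%%%%%%%%%%%%%%**********%%%%%%%%%**********%%%%%%%%%%%%%%%%%%%%%%****+++
----++++*%%%%%%%%%%%%%%%%%%%%%%%%%%%*****%%%%%%%%%******%%%%%%%%%%%%%%%%%%%%%%%%%%%**++++
```

```bash
python3 - <<'E'
from h import *
asc('scene12',(376,226),22,1,1)
for p in ([.4618-.017*.8,-.0707+.0,.071],): print(proj('scene12',p))
E
```

```text
376 226
%%%%%%%%*+.         ----++**%%%%%%%*%%%%%%%%%
%%%%%%%%*+.  .     .---++***%%%%%%%%%%%%%%%*%
%%%%%%##+..  ..    .+++++*%%*%%%%%%%%%%%%%*%%
#%%%%##%-   .--.   -++-++**%%%%%%%%%%%%%%%%%%
##%%%##*.   .-+.   +*+-+****%%%%%%%%%%*%%%%*%
#%%%##%+    .---  .**+-+**%%%%%%%%%%%%%%%%%%*
%#%###%-    ----. -*++++***%%%%%%%%%%%%%*%*%*
%%%###*.   .------+*+++***%*%%%%%%%%%%%%%%%%%
##%%##+    .-+---+**+++**%%%%%%%%%%%%%%%%%%*%
%####%-    -+----+*++++**%*%%%*%%%%%%%%%%**%%
+**%%*.   .-++--+**+-++*%%%%%%%%%%%%%%%%*%%%%
 .....    .-+---+**+-++*%%%%%%%%%%%%%%*%**%%%
          -++---+**--+***%%%%%%%%%%*%%%%%%%*%
         .-+---++*+--+**%*%%%%%%%%%%%%%%*%%%%
----.....--+---+**+-++**%%%%%%%%%%%%%%%%%%%%%
-----------+---+**+-+**%%%%%%*%%%%%%%*%%%*%%%
  ....----++--++*++++**%%%%%%%%*%%*%%%*%%*%%%
      .-++++--+**++++**%%%%%%%%%%%%%%%%%%%%%%
......---..---+**++++**%*%%%%%%%*%%%%%%%*%%%%
--+-----   .--+**+++**%*%%*%%%%%%%%%%%*%%%%%%
--+----.   .-+***++***%%%%%%%%%%%%%%%%%%%*%*%
---+----. .--+***++****%%%%%%%*%%%%**%*%%%%%%
-----------....---+**%%%%%%%%%%%%%%%%%%%%%%%%
------------     .-+**%%%%%%%%%%%%
[... 305 characters left out ...]
+*%%%*%%%%%%%%%%%%%%*%%%%%%%
------++-.      .+*%%%%%%%%%*%%%%%%%%*%%%%%%%
.-----+. .....  -*%%%%%%%%%%%%%%%%*%%%%%%%%*%
.----+-. .-----.+*%%%%%%%%%%%%%%%%%%%%**%%%*%
-----++-.--+--.-+%*%%%%%%*%%%%%%%%%%%%%%*%%%%
-----++++++++-.-+*%%%%%%%%%%%%%%%%%%%%%%%*%%%
------++++++-..-**%%%%%%%%%%%%%%%%%%%%*%%%%%*
------+---++-..-*%%%%%%%%%%%%%%%%%*%%%%%*%%%*
-+++++++++++. .+*%%%%%%%%%%%%%%**%%%%%%%%%**%
+++++++++++-. .*%%%%%%%%%%*%%%%%%%%%%%%%%%%%%
***++++++++-. .*%%%%%%%%%%%%%%%%%%%**%%%%%%%%
%***+++++++-  -*%%%%%%%%%%%%%%%%%%%%%*%%%%%%*
%%***++++++- .-*%%%%%%%%*%%%%%%%%%*%%%*%%%%*%
++****+++++- .-*%%%%%%%%%%%%%**%%*%%%%%%%%%%%
..-+***++++-..-*%%%%*%%%%%%%*%%%*%%%%%%%*%%%*
[378.06845216 234.78813995]
```

carry_out(
  rows=[
    [0, 0, 0, -0.1, 0, 0, 1],
    [0, 0, 0, -0.2, 0, 0.1, 1],
    [0, 0, 0, -0.2, 0, 0.22, 1],
    [0, 0, 0, -0.2, 0, 0.32, 1],
    [0, 0, 0, -0.2, 0, 0.335, 1],
  ],
)

```text
t: 21.4
tool_pos: [0.4589, -0.0708, 0.1108]
tool_rot: [-1.936, -2.463, 0.005]
contact_force: [-0.4, 0.6, 0.2]
opening: -0.0003
grip_force: 0.0
```

carry_out(
  rows=[
    [0, 0, 0, 0, 0, 0.01, 1],
    [0, 0, 0, 0, 0, 0.016, 1],
    [0, 0, 0, 0, 0, 0.016, 1],
    [0, 0, 0, 0, 0, 0.016, 1],
  ],
)

```text
t: 21.8
tool_pos: [0.463, -0.0709, 0.1123]
tool_rot: [1.937, 2.47, 0.002]
contact_force: [0.2, -0.7, 0.5]
opening: -0.0002
grip_force: 0.0
```

carry_out(
  rows=[
    [0, 0, 0, 0, 0, 0.004, 1],
    [0, 0, 0, 0, 0, 0.004, 1],
    [0, 0, 0, 0, 0, 0.004, 1],
  ],
)

```text
t: 22.1
tool_pos: [0.4621, -0.0707, 0.1097]
tool_rot: [1.939, 2.472, 0.0]
contact_force: [-0.6, 0.4, 0.5]
opening: -0.0001
grip_force: 0.0
```

carry_out(
  rows=[
    [0, 0, 0, 0, 0, 0.006, 1],
    [0, 0, 0, 0, 0, 0.012, 1],
    [0, 0, 0, 0, 0, 0.012, 1],
  ],
)

```text
t: 22.4
tool_pos: [0.4617, -0.0706, 0.1054]
tool_rot: [-1.939, -2.471, 0.001]
contact_force: [0.4, 1.1, 0.8]
opening: 0.0
grip_force: 0.0
```

carry_out(
  rows=[
    [0, 0, 0, 0, 0, 0.003, 1],
    [0, 0, 0, 0, 0, 0.003, 1],
  ],
)

```text
t: 22.6
tool_pos: [0.4619, -0.0707, 0.1048]
tool_rot: [-1.939, -2.471, 0.0]
contact_force: [-0.7, -0.3, -0.3]
opening: -0.0002
grip_force: 0.0
```

carry_out(
  rows=[
    [0, 0, 0, 0, 0, 0.003, 1],
    [0, 0, 0, 0, 0, 0.003, 1],
  ],
)

```text
t: 22.8
tool_pos: [0.4622, -0.0708, 0.1046]
tool_rot: [1.939, 2.471, 0.0]
contact_force: [-0.4, -0.0, 1.5]
opening: 0.0001
grip_force: 0.9
```

carry_out(
  rows=[
    [0, 0, 0, 0, 0, -0.03, 1],
    [0, 0, 0, 0, 0, -0.13, 1],
    [0, 0, 0, 0, 0, -0.28, 1],
    [0, 0, 0, 0, 0, -0.4, 1],
    [0, 0, 0, 0, 0, -0.4, 1],
  ],
)

```text
t: 23.3
tool_pos: [0.4652, -0.0717, 0.2317]
tool_rot: [1.932, 2.463, 0.007]
contact_force: [0.2, -0.3, 1.2]
opening: -0.0001
grip_force: 0.0
```

carry_out(
  rows=[
    [0, 0, 0, 0.15, 0, 0, 1],
    [0, 0, 0, 0.3, 0, 0, 1],
    [0, 0, 0, 0.45, 0, 0, 1],
    [0, 0, 0, 0.45, 0, 0, 1],
    [0, 0, 0, 0.45, 0, 0, 1],
  ],
)

```text
t: 23.8
tool_pos: [0.4295, 0.061, 0.2238]
tool_rot: [1.936, 2.474, -0.001]
contact_force: [0.6, 0.3, -0.3]
opening: 0.0
grip_force: 0.0
```

```bash
python3 - <<'E'
from h import *
o=get_obs();print(o['t'],o['tool_pos'],o['contact_force'])
finish_job()
E
```

```text
23.8 [0.42950475 0.06096253 0.22380192] [ 0.55779527  0.26698428 -0.26679689]
the job is handed in; nothing more can be done
```

The job is handed in at 23.8 s: the gate is shut against its stop and the pin is home through fork and tongue. A light touch met the button 37.6 mm over the lug, so it is fully out and the balls should be locked, though I did no pull test.

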